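# Show which tissue block goes where and call the technician

## Task

Show the technician the next transfer: with the tool pointing down, bring the fingertips to a centimetre or two above the middle of the block with the ring-shaped specimen on the cold plate and hold there for two full seconds, then point in the same way for two seconds at the middle of the carrier's only empty pocket, a centimetre or two above its rim. Then push the call lever fully over, away from the robot, and move clear. Touch or move nothing but the lever, and do not come down over any of the other blocks or cassettes on the way.

Things in the scene. Friction and masses are not known exactly. Their poses are not given: they have to be found in the camera images.
- ring_block_top (a point): The block to point at first: centre of the top face of the one whose brown specimen is a RING (about 38 mm across, open in the middle). The block is a pale wax block in a white cassette, 70 (its x) x 50 (its y) x 20 mm high, loose on the cold plate, top face 50 mm above the table. z is up
- empty_pocket (a point): The place to point at second: centre of the mouth of the only empty pocket of the carrier, level with the carrier's rim, 24 mm above the table. The pocket floor is 18 mm below this point, with a black pad on it; the pocket is about 91 x 81 mm inside. z is up
- call_lever (a joint): The call lever's angle (rad): 0 leaning 0.5 rad from upright to its base's -x side, 1 leaning 0.5 rad to its +x side, its end stop. Starts between 0 and 0.15. A light stiff hinge (under 1 N at the knob), stays where it is left
- call_lever_tip (a point): Centre of the black ball knob (26 mm in diameter) on the end of the call lever, a 10 mm rod; the knob is 80 mm from the hinge axis
- call_lever_base: Grey block 70 (x) x 50 (y) x 25 mm of the call lever, fixed to the table at the robot's right; origin under its centre. The hinge axis runs along its y, 22 mm above the table over the origin; the lever is pushed over towards its +x, roughly away from the robot
- cold_plate: Cold plate, white with aluminium top, 200 (x) x 180 (y) x 30 mm, fixed; origin under its centre. Four blocks lie on it in two rows of two, 94 mm (x) by 82 mm (y) apart. It stands to the left or to the right of the carrier
- carrier: Grey carrier tray 200 (x) x 180 (y) x 24 mm high, walls and floor 6 mm, with 2 x 2 pockets, centres 94 mm (x) by 82 mm (y) apart, fixed; origin under its centre. Three pockets hold a lidded cassette
- ring_block: Block on the cold plate whose specimen is a ring: same 70 x 50 x 20 mm, pale wax block in a white cassette, loose; origin under its centre
- disc_block: Block on the cold plate whose specimen is a full disc, 34 mm across: same 70 x 50 x 20 mm, pale wax block in a white cassette, loose; origin under its centre
- bar_block: Block on the cold plate whose specimen is a single bar, 46 x 12 mm: same 70 x 50 x 20 mm, pale wax block in a white cassette, loose; origin under its centre
- cross_block: Block on the cold plate whose specimen is a cross, 36 mm: same 70 x 50 x 20 mm, pale wax block in a white cassette, loose; origin under its centre
- lidded_0: Lidded cassette in the carrier, white with five grey slots, 70 x 50 x 20 mm, loose; origin under its centre, 6 mm above the table; its top is 26 mm above the table
- lidded_1: Lidded cassette in the carrier, white with five grey slots, 70 x 50 x 20 mm, loose; origin under its centre, 6 mm above the table; its top is 26 mm above the table
- lidded_2: Lidded cassette in the carrier, white with five grey slots, 70 x 50 x 20 mm, loose; origin under its centre, 6 mm above the table; its top is 26 mm above the table
- bottle: Bystander: amber bottle, 52 mm across, 110 mm high, origin under its centre
- beaker: Bystander: glass beaker, 70 mm across, 85 mm high, origin under its centre
- brush: Bystander: brush lying flat, 170 mm long
- jar: Bystander: white jar, 48 mm across, 50 mm high, origin under its centre
- slide_box: Bystander: grey slide box 80 x 100 x 35 mm, origin under its centre
Not all that is in view belongs to the job. What is shaped like the ring_block but turquoise is not meant. Leave any pink look-alike of the call_lever_base alone.

How it is judged:
By the outcome, as a careful person would: the job done as asked, in the order asked, and still so for the second after the job is handed in, with the robot touching nothing.
It also fails if it takes over 62 s, if anything falls off the work surface, if the arm or the gripper's body presses on something with over 40 N, if the wrist force passes 120 N, or if a joint passes its speed limit or range.

## Robot

A 7-joint arm with a two-finger parallel gripper is mounted at the origin on the work surface. World frame = base frame: x ahead of the robot, y to its left, z up, the work surface at z = 0. Lengths are in mm, angles in rad, forces in N, time in s.
With the tool pointing down it reaches from about 400 to 875 mm from the base axis. Payload 4.4 kg.
Tool frame: the origin (TCP) lies between the finger pads, 19 mm behind the fingertips; this is the grasp point; z points along the fingers, y is the line along which they close (so a half turn about z gives the same grasp; the last joint's range is limited). The gripper opens to 85 mm and grips with 20 to 120 N. Pads are 22 mm wide; open, the fingers measure 114 mm over their backs; the gripper's body (76 mm by 85 mm) begins 54 mm behind the grasp point. The pads swing forward as they close: fully open they stand 13 mm farther back than shut.
Start: joints at [1.043, 0.628, 0.038, 1.517, -0.027, 0.996, -0.02], TCP at [289.642, -581.915, 250.013] pointing down, gripper open.
Joint ranges: [-3.06, 3.06], [-0.37, 2.12], [-1.25, 1.32], [0.18, 2.47], [-1.1, 4.24], [0.23, 1.98], [-2.94, 2.94]. Speed limits (rad/s): [2.57, 2.57, 3.14, 3.14, 3.14, 3.14, 3.14].

## Interface

Orientations are given as [roll, pitch, yaw] about the fixed x, y, z axes, in that order (R = Rz(yaw) Ry(pitch) Rx(roll)).
In Python, from cell import sensors, get_image, ctrl gives the robot as it stands.
- The arm moves only by the tool send_rows, never from a script. Its argument "series" is a list of rows, each a list of 3 entries, a list of its own where there are three numbers: the finger opening in mm, from 0 to 85.4, then the shift along the world's x, y, z in units of 60 mm (1.0 is 60 mm), then the turn, a rotation vector about the world's x, y, z in units of 5 degrees (1.0 is 5 degrees). A call has 1 to 8 rows; each row shifts and turns the commanded pose from where the row before left it; what a row does not reach is not made up. A row lasts 1/8 s, in which the tool goes at most 62.5 mm and 10.7 degrees, less where a joint would pass 70% of its speed; a pose out of reach is approached as far as the arm can. A call is refused whole if a number of a shift passes 1 or a number of a turn 1, either way. A call with a gripper value outside its range is refused whole. The fingers move at their own pace and stop on an object; the grip force is fixed at half the most. Time passes only in rows, so rows that do not move let the fingers close. It gives the time, the measured TCP pose, the force, the opening and the grip force at its end, in the units of the state.
- sensors.read_state(): the state, without advancing time (a new reading comes with each control period).
- get_image(name): name is "scene" or "top" or "wrist"; returns a dict with "img" (480x640x3 uint8, red, green, blue), "depth" (480x640 float32, mm along the optical axis (not along the pixel's ray), 0 where there is no reading), "vfov" (degrees; the focal length in pixels is half the picture's height over the tangent of half this angle, whatever the lens; pixels are square), "cx", "cy" (the principal point, pixels), "world_to_cam" (4x4, takes a point from world to camera coordinates). Camera axes: x right, y down, z forward; pixel columns grow to the right and rows downward; lengths in mm; the calibration is good to about 2 mm. A picture is of the moment at which its call begins.
- ctrl.finish_job(): hands the job in; it is judged then, once.
The state is a dict: "clock": time; "qpos": joint angles; "qd": joint speeds; "tau": joint torques, N m; "eef_pos": TCP position; "tool_rot": TCP orientation; "force": force on the tool from outside, world axes, zero at the start; "torque": the same for the moment, N m; "width": finger opening in mm; "gripper_force": force on a finger pad.
Only numpy, scipy, OpenCV 4.12 (cv2) and the standard library are available. Lean on these libraries where they do the work, as an engineer would, in place of code of your own. Each camera call takes 0.05 s, during which the arm holds its last target. There are 200 camera calls.

## Working session

There is one attempt and no reset: what is moved stays moved. The work goes in short steps, Python scripts to look and compute and a tool call to move; the robot and the scene stay as the last step left them, time stands still between calls to the robot, and variables do not carry over. Pictures are saved under pics/ and viewed, at most 10 in all, crops included, and the job is handed in when it is done.

Besides the shell and the picture viewer there is one more tool, called after "Emit:" by a JSON object that holds its "method" and its "body". send_rows: Moves the arm, as the interface text tells. Its arguments: {"type":"object","properties":{"series":{"type":"array"}},"required":["series"]}

```bash
mkdir -p pics; cat > h.py <<'E'
import numpy as np, cv2
from cell import sensors, get_image, ctrl
def grab(name,f=None):
    d=get_image(name)
    if f: cv2.imwrite('pics/'+f,cv2.cvtColor(d['img'],cv2.COLOR_RGB2BGR))
    np.save(f'/tmp/{name}.npy',d,allow_pickle=True)
    return d
def load(name): return np.load(f'/tmp/{name}.npy',allow_pickle=True).item()
def foc(d): return 240/np.tan(np.radians(d['vfov'])/2)
def ray(d,u,v):
    T=np.linalg.inv(d['world_to_cam']); r=T[:3,:3]@np.array([(u-d['cx'])/foc(d),(v-d['cy'])/foc(d),1]); return T[:3,3],r
def onz(d,u,v,z):
    o,r=ray(d,u,v); return o+r*(z-o[2])/r[2]
def bydepth(d,u,v):
    o,r=ray(d,u,v); w=d['depth'][int(v)-1:int(v)+2,int(u)-1:int(u)+2]; return o+r*np.median(w)
E
python3 - <<'E'
from h import *
for n in('top','scene'):
    d=grab(n,n+'1.png'); print(n,d['vfov'],d['cx'],d['cy'],np.linalg.inv(d['world_to_cam']).round(2).tolist())
print(sensors.read_state())
E
```

```text
top 57.12479997352001 310.4356463686441 231.17635046937633 [[-0.02, -1.0, 0.05, 505.91], [-1.0, 0.02, 0.0, -72.94], [-0.0, -0.05, -1.0, 948.37], [0.0, 0.0, 0.0, 1.0]]
scene 51.83915126666884 320.26568026806643 235.3588550601745 [[-0.61, 0.55, -0.58, 1261.29], [0.8, 0.41, -0.45, 493.61], [-0.01, -0.73, -0.68, 901.31], [0.0, 0.0, 0.0, 1.0]]
{'clock': 0.1, 'qpos': array([ 1.04324205,  0.62926757,  0.03842643,  1.51827384, -0.02696604,
        0.99631124, -0.0199901 ]), 'qd': array([-0.00089989, -0.00212267,  0.00120231, -0.00148909, -0.00056725,
       -0.00192229,  0.00018023]), 'tau': array([ 3.44078915e-03, -5.64534616e+01,  1.23086818e+00, -1.93975335e+01,
        1.13626232e-02,  5.51528836e-03,  4.33069857e-06]), 'eef_pos': array([ 289.37691364, -581.4325448 ,  249.16980365]), 'tool_rot': array([-3.13985056e+00,  3.63113366e-05,  4.61797380e-01]), 'force': array([0.18605599, 0.44038355, 0.140184  ]), 'torque': array([ 0.01865457,  0.00257852, -0.00877578]), 'gripper_force': 0.0, 'width': 85.37111596788073}
```

View pics/top1.png

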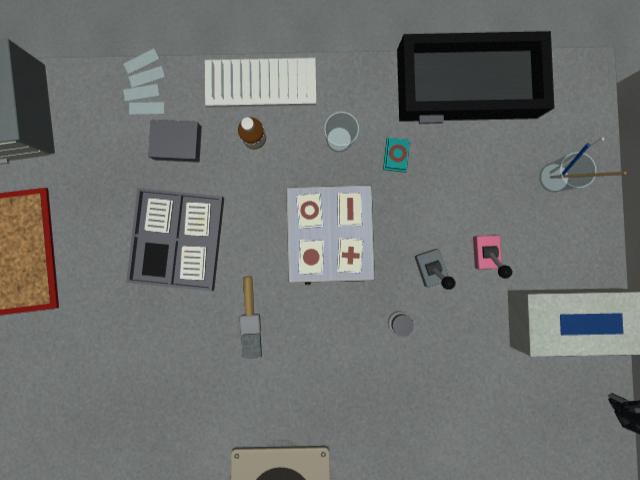

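View pics/scene1.png

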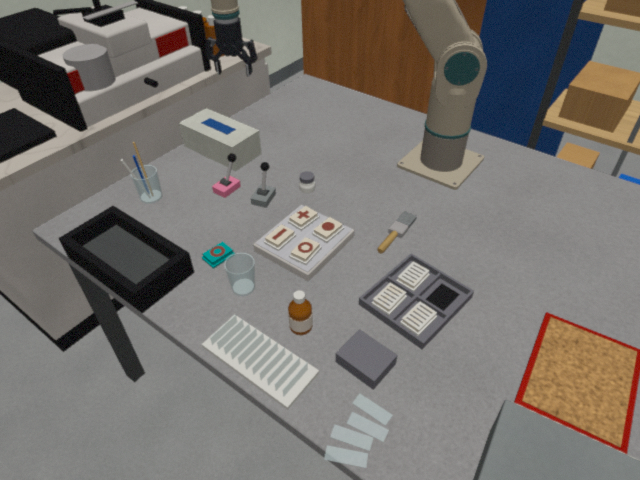

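Top view: ring-specimen candidates are the white block at (310,210) and the turquoise look-alike at (398,153). The other blocks are bar (349,208), disc (311,257) and cross (350,255). The white block at (310,210) fits: it is on the cold plate and is a pale block. The empty pocket is at (155,260). The lever to use is grey, at (432,268) with its knob at (448,283); the pink one at (489,252) is to be left alone.

```bash
cat > m.py <<'E'
from h import *
t,s=load('top'),load('scene')
def blobs(d,mask,roi,amin=20):
    x0,y0,x1,y1=roi; m=np.zeros(mask.shape,np.uint8); m[y0:y1,x0:x1]=mask[y0:y1,x0:x1]
    cs,_=cv2.findContours(m,cv2.RETR_EXTERNAL,cv2.CHAIN_APPROX_NONE)
    return [(c,cv2.minAreaRect(c)) for c in sorted(cs,key=cv2.contourArea)[::-1] if cv2.contourArea(c)>amin]
def tri(pa,pb):
    (o,r),(p,q)=ray(t,*pa),ray(s,*pb)
    k=np.linalg.lstsq(np.c_[r,-q],p-o,rcond=None)[0]; a,b=o+r*k[0],p+q*k[1]
    return (a+b)/2,np.linalg.norm(a-b)
def brown(d): i=d['img'].astype(int); return ((i[...,0]-i[...,1]>40)&(i[...,0]<200)).astype(np.uint8)
def dark(d,th): return (d['img'].max(2)<th).astype(np.uint8)
def show(n,bl):
    for c,r in bl: print(n,np.round(r[0],1),np.round(r[1],1),cv2.contourArea(c))
S={}
for n,d,roi in(('top',t,(295,195,325,225)),('scene',s,(290,235,320,260))):
    b=blobs(d,brown(d),roi); show('ring '+n,b[:2]); S['r'+n]=b[0][1][0]
for n,d,roi in(('top',t,(135,235,175,285)),('scene',s,(420,272,465,318))):
    b=blobs(d,dark(d,38),roi); show('pad '+n,b[:2]); S['p'+n]=b[0][1][0]
for n,d,roi in(('top',t,(436,272,462,296)),('scene',s,(255,158,275,176))):
    b=blobs(d,dark(d,38),roi); show('knob '+n,b[:2]); S['k'+n]=cv2.minEnclosingCircle(b[0][0])[0]
for k in 'rpk': print(k,[np.round(x,1) for x in tri(S[k+'top'],S[k+'scene'])])
print('ring z50',onz(t,*S['rtop'],50).round(1),onz(s,*S['rscene'],50).round(1))
print('pad z7',onz(t,*S['ptop'],7).round(1),onz(s,*S['pscene'],7).round(1))
hsv=cv2.cvtColor(t['img'],cv2.COLOR_RGB2HSV)
for p in((419,258),(437,252),(445,278),(425,284)): print('base corner',onz(t,*p,25).round(1))
E
python3 m.py; python3 - <<'E'
from h import *
t,s=load('top'),load('scene')
def c(d,x,y,w,h,W,H): return cv2.resize(d['img'][y:y+h,x:x+w],(W,H),interpolation=cv2.INTER_CUBIC)
a=c(t,125,180,260,115,800,354); 
b=np.hstack([c(t,400,235,80,60,328,246),c(s,235,145,150,78,472,246)])
cv2.imwrite('pics/crop1.png',cv2.cvtColor(np.vstack([a,b]),cv2.COLOR_RGB2BGR))
E
```

```text
ring top [309. 210.] [16. 16.] 211.5
ring scene [304.5 246.5] [ 9. 13.] 92.0
pad top [154.9 259.5] [22.6 31.7] 660.5
pad scene [442.3 296.3] [19.1 24. ] 357.0
knob top [447.5 282.5] [11. 13.] 114.5
knob scene [264. 166.] [6. 6.] 27.0
r [array([595.2, -71.3,  51. ]), np.float64(3.7)]
p [array([499. , 260.6,   6.6]), np.float64(1.1)]
k [array([ 445.3, -334.7,   97. ]), np.float64(2.1)]
ring z50 [594.2 -69.8  50. ] [595.5 -73.5  50. ]
pad z7 [498.7 261.    7. ] [499.8 260.4   7. ]
base corner [ 491.7 -297.7   25. ]
base corner [ 503.5 -335.7   25. ]
base corner [ 449.1 -350.5   25. ]
base corner [ 437.4 -308.5   25. ]
```

View pics/crop1.png

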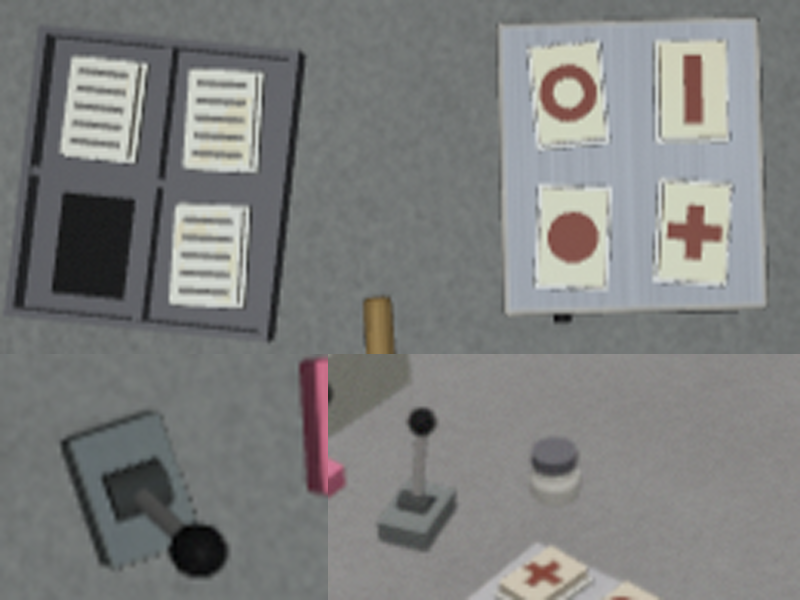

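The crop shows the ring on the pale block at the far left of the cold plate. The near-left pocket of the carrier is empty, and the grey lever leans towards the robot. Next I check the pocket centre from the carrier's corners and start moving.

```bash
python3 - <<'E'
from h import *
t=load('top')
P=np.array([onz(t,125+x*260/800,180+y*115/354,24) for x,y in((43,30),(303,52),(270,338),(10,310))])[:,:2]
c=P.mean(0); yv=(P[0]+P[3]-P[1]-P[2]); yv/=np.linalg.norm(yv); xv=np.array([yv[1],-yv[0]])
print(P.round(1).tolist(),c,xv, 'pocket',c-47*xv+41*yv)
E
```

```text
[[646.3, 288.4], [627.8, 110.1], [433.4, 134.2], [455.6, 310.6]] [540.7901087  210.80668914] [ 0.99350086 -0.11382462] pocket [498.76237755 256.88998128]
```

Emit:
{"method": "send_rows", "body": {"series": [[0,[0.25,0.4,0],[0,0,0]],[0,[0.5,0.85,0],[0,0,0]],[0,[0.5,0.85,0],[0,0,0]],[0,[0.5,0.85,0],[0,0,0]],[0,[0.5,0.85,0],[0,0,0]],[0,[0.5,0.85,0],[0,0,0]],[0,[0.5,0.85,0],[0,0,0]],[0,[0.5,0.85,0],[0,0,0]]]}}

```text
clock: 1.1
eef_pos: [515.2, -199.1, 249.8]
tool_rot: [-3.141, 0.0, 0.462]
force: [0.9, -0.7, -0.7]
width: -0.0
gripper_force: 0.0
```

Emit:
{"method": "send_rows", "body": {"series": [[0,[0.5,0.8,0],[0,0,0]],[0,[0.5,0.8,0],[0,0,0]],[0,[0.3,0.5,0],[0,0,0]],[0,[0,0,0],[0,0,0]],[0,[0,0,0],[0,0,0]],[0,[0,0,0],[0,0,0]]]}}

```text
clock: 1.85
eef_pos: [591.9, -76.8, 249.9]
tool_rot: [3.141, 0.001, 0.459]
force: [0.6, 0.7, -0.0]
width: -0.1
gripper_force: 0.0
```

```bash
python3 - <<'E'
from h import *
w=grab('wrist','w1.png'); print(sensors.read_state()['eef_pos'],np.linalg.inv(w['world_to_cam'])[:3,3])
from m import brown
m=cv2.connectedComponentsWithStats(brown(w))
for st,ce in zip(m[2][1:],m[3][1:]):
    if st[4]>300:
        u,v=st[0]+st[2]/2,st[1]+st[3]/2; print(st,onz(w,u,v,50).round(1),bydepth(w,u-st[2]*.42,v).round(1))
E
```

```text
[591.96406971 -76.6433696  250.01932126] [663.47118524 -41.82384682 374.58052227]
ring top [309. 210.] [16. 16.] 211.5
ring scene [304.5 246.5] [ 9. 13.] 92.0
pad top [154.9 259.5] [22.6 31.7] 660.5
pad scene [442.3 296.3] [19.1 24. ] 357.0
knob top [447.5 282.5] [11. 13.] 114.5
knob scene [264. 166.] [6. 6.] 27.0
r [array([595.2, -71.3,  51. ]), np.float64(3.7)]
p [array([499. , 260.6,   6.6]), np.float64(1.1)]
k [array([ 445.3, -334.7,   97. ]), np.float64(2.1)]
ring z50 [594.2 -69.8  50. ] [595.5 -73.5  50. ]
pad z7 [498.7 261.    7. ] [499.8 260.4   7. ]
base corner [ 491.7 -297.7   25. ]
base corner [ 503.5 -335.7   25. ]
base corner [ 449.1 -350.5   25. ]
base corner [ 437.4 -308.5   25. ]
[517 155  37  36 634] [ 711.9 -244.6   50. ] [ 709.2 -248.1   21.7]
[294 184  39  38 763] [595.  -72.2  50. ] [588.5 -58.1  51.5]
[375 218  31  42 456] [ 596.1 -156.3   50. ] [ 590.6 -144.5   50.8]
[258 272  32  28 701] [498.4 -74.2  50. ] [493.3 -61.6  52. ]
[512 357  71  64 958] [ 517.9 -409.7   50. ] [ 481.4 -423.7    7. ]
```

View pics/w1.png

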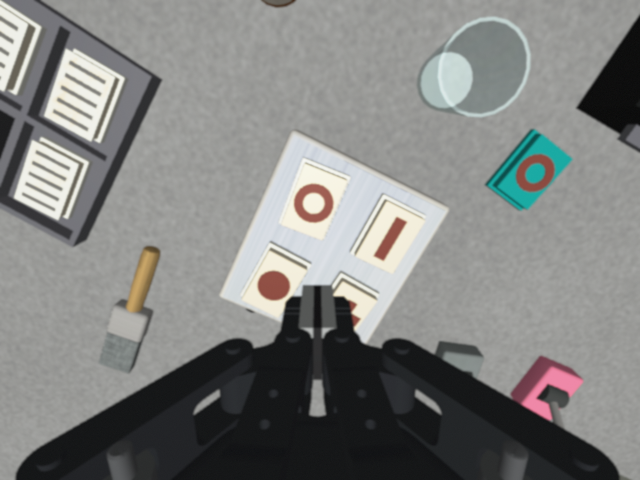

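The wrist view agrees with the other two: ring at pixel (313,203), which is (595, -72, 51). Descending to put the fingertips about 15 mm above it.

Emit:
{"method": "send_rows", "body": {"series": [[0,[0.05,0.08,-0.4],[0,0,0]],[0,[0,0,-0.8],[0,0,0]],[0,[0,0,-0.8],[0,0,0]],[0,[0,0,-0.5],[0,0,0]],[0,[0,0,-0.27],[0,0,0]],[0,[0,0,0],[0,0,0]],[0,[0,0,0],[0,0,0]],[0,[0,0,0],[0,0,0]]]}}

```text
clock: 2.9
eef_pos: [596.6, -70.2, 85.2]
tool_rot: [3.14, -0.002, 0.462]
force: [-0.0, 0.6, -0.1]
width: 0.2
gripper_force: 0.0
```

Emit:
{"method": "send_rows", "body": {"series": [[0,[0,0,0],[0,0,0]],[0,[0,0,0],[0,0,0]],[0,[0,0,0],[0,0,0]],[0,[0,0,0],[0,0,0]],[0,[0,0,0],[0,0,0]],[0,[0,0,0],[0,0,0]],[0,[0,0,0],[0,0,0]],[0,[0,0,0],[0,0,0]]]}}

```text
clock: 3.9
eef_pos: [595.6, -70.1, 83.8]
tool_rot: [3.142, -0.0, 0.462]
force: [-0.6, -0.0, -0.2]
width: -0.1
gripper_force: 0.0
```

Emit:
{"method": "send_rows", "body": {"series": [[0,[0,0,0],[0,0,0]],[0,[0,0,0],[0,0,0]],[0,[0,0,0],[0,0,0]],[0,[0,0,0],[0,0,0]],[0,[0,0,0],[0,0,0]],[0,[0,0,0],[0,0,0]],[0,[0,0,0],[0,0,0]],[0,[0,0,0],[0,0,0]]]}}

```text
clock: 4.9
eef_pos: [595.6, -70.1, 83.8]
tool_rot: [3.142, -0.0, 0.462]
force: [-0.0, -0.1, -0.1]
width: 0.3
gripper_force: 0.0
```

```bash
python3 - <<'E'
from h import *
d=grab('scene'); c=cv2.resize(d['img'][180:300,220:380],(800,600),interpolation=cv2.INTER_CUBIC)
cv2.imwrite('pics/s2.png',cv2.cvtColor(c,cv2.COLOR_RGB2BGR))
E
```

```text
(no output)
```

View pics/s2.png

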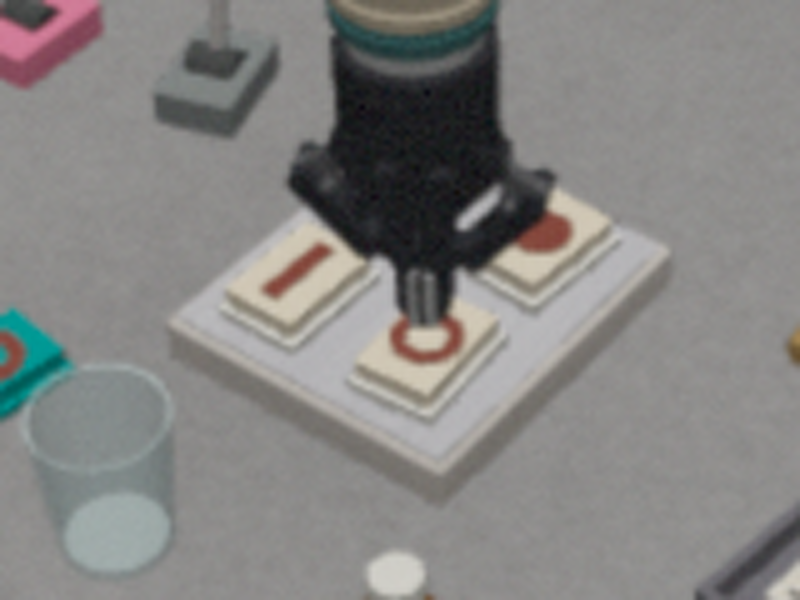

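The fingertips, at crop pixel (428,320), hover right above the ring centre at (427,337). I'll hold a little longer, then go to the pocket.

Emit:
{"method": "send_rows", "body": {"series": [[0,[0,0,0],[0,0,0]],[0,[0,0,0],[0,0,0]],[0,[0,0,0],[0,0,0]],[0,[0,0,0],[0,0,0]],[0,[0,0,0.4],[0,0,0]],[0,[0,0,0.8],[0,0,0]],[0,[0,0,0.8],[0,0,0]],[0,[0,0,0.2],[0,0,0]]]}}

```text
clock: 5.95
eef_pos: [597.5, -70.4, 219.3]
tool_rot: [3.138, -0.005, 0.462]
force: [-0.1, 0.5, 0.0]
width: 0.2
gripper_force: 0.0
```

Emit:
{"method": "send_rows", "body": {"series": [[0,[-0.23,0.78,0],[0,0,0]],[0,[-0.23,0.78,0],[0,0,0]],[0,[-0.23,0.78,0],[0,0,0]],[0,[-0.23,0.78,0],[0,0,0]],[0,[-0.23,0.78,0],[0,0,0]],[0,[-0.23,0.78,0],[0,0,0]],[0,[-0.23,0.78,0],[0,0,0]],[0,[0,0,0],[0,0,0]]]}}

```text
clock: 6.95
eef_pos: [496.3, 262.6, 214.9]
tool_rot: [-3.139, 0.001, 0.47]
force: [-0.2, -0.8, 0.1]
width: -0.2
gripper_force: 0.0
```

Emit:
{"method": "send_rows", "body": {"series": [[0,[0,0,0],[0,0,0]],[0,[0,0,0],[0,0,0]]]}}

```text
clock: 7.2
eef_pos: [499.5, 255.7, 215.5]
tool_rot: [3.141, 0.001, 0.459]
force: [-0.4, 0.3, -0.6]
width: 0.3
gripper_force: 0.0
```

```bash
python3 - <<'E'
from h import *
w=grab('wrist','w2.png'); print(sensors.read_state()['eef_pos'])
E
```

```text
[499.56484601 255.78828442 215.58177388]
```

View pics/w2.png

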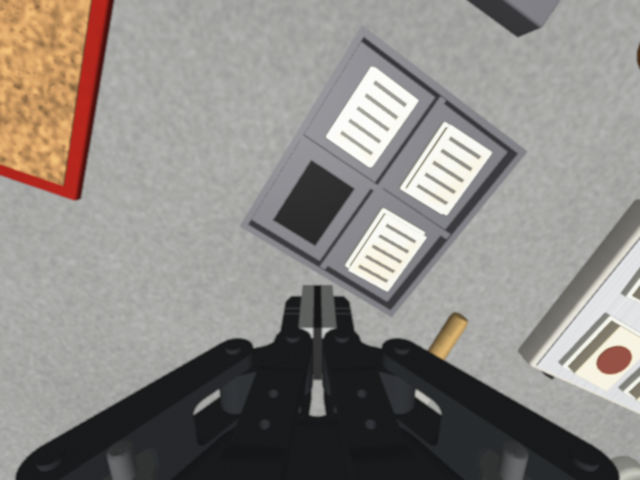

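The empty pocket with its black pad is at (315,202), and the rim corners are near (363,30), (525,151), (391,314) and (243,223).

```bash
python3 - <<'E'
from h import *
w=load('wrist')
m=(w['img'].max(2)<48).astype(np.uint8); m[:150]=0;m[255:]=0;m[:,:265]=0;m[:,365:]=0
c=max(cv2.findContours(m,0,1)[0],key=cv2.contourArea); r=cv2.minAreaRect(c); print(r,onz(w,*r[0],7))
P=np.array([onz(w,*p,24) for p in((363,30),(525,151),(391,314),(243,223))])[:,:2]
c=P.mean(0); yv=P[0]+P[3]-P[1]-P[2]; yv/=np.linalg.norm(yv); xv=np.array([yv[1],-yv[0]]); print(P.round(1).tolist(),c-47*xv+41*yv)
E
```

```text
((313.076904296875, 203.88461303710938), (46.594810485839844, 66.84136962890625), 33.690067291259766) [499.92376637 259.4330233    7.        ]
[[649.4, 287.9], [630.0, 113.5], [434.6, 137.5], [457.6, 312.3]] [501.19659673 259.18797148]
```

Emit:
{"method": "send_rows", "body": {"series": [[0,[0.01,0.06,-0.4],[0,0,0]],[0,[0,0,-0.8],[0,0,0]],[0,[0,0,-0.7],[0,0,0]],[0,[0,0,-0.5],[0,0,0]],[0,[0,0,-0.22],[0,0,0]],[0,[0,0,0],[0,0,0]],[0,[0,0,0],[0,0,0]],[0,[0,0,0],[0,0,0]]]}}

```text
clock: 8.25
eef_pos: [500.5, 261.5, 59.8]
tool_rot: [-3.141, -0.002, 0.462]
force: [-0.5, 0.1, -0.1]
width: 0.1
gripper_force: 0.0
```

Emit:
{"method": "send_rows", "body": {"series": [[0,[0,0,0],[0,0,0]],[0,[0,0,0],[0,0,0]],[0,[0,0,0],[0,0,0]],[0,[0,0,0],[0,0,0]],[0,[0,0,0],[0,0,0]],[0,[0,0,0],[0,0,0]],[0,[0,0,0],[0,0,0]],[0,[0,0,0],[0,0,0]]]}}

```text
clock: 9.25
eef_pos: [499.6, 261.1, 58.6]
tool_rot: [-3.142, -0.0, 0.462]
force: [0.3, -1.0, 1.0]
width: 0.2
gripper_force: 0.0
```

Emit:
{"method": "send_rows", "body": {"series": [[0,[0,0,0],[0,0,0]],[0,[0,0,0],[0,0,0]],[0,[0,0,0],[0,0,0]],[0,[0,0,0],[0,0,0]],[0,[0,0,0],[0,0,0]],[0,[0,0,0],[0,0,0]],[0,[0,0,0],[0,0,0]],[0,[0,0,0],[0,0,0]]]}}

```text
clock: 10.25
eef_pos: [499.6, 261.1, 58.6]
tool_rot: [-3.142, -0.0, 0.462]
force: [0.2, -0.2, -0.9]
width: -0.2
gripper_force: 0.0
```

Emit:
{"method": "send_rows", "body": {"series": [[0,[0,0,0],[0,0,0]],[0,[0,0,0],[0,0,0]],[0,[0,0,0],[0,0,0]],[0,[0,0,0.4],[0,0,0]],[0,[0,0,0.8],[0,0,0]],[0,[0,0,0.8],[0,0,0]],[0,[0,0,0.6],[0,0,0]],[0,[-0.14,-0.4,0],[0,0,0]]]}}

```text
clock: 11.25
eef_pos: [493.3, 239.7, 217.8]
tool_rot: [-3.14, -0.008, 0.465]
force: [-1.0, -0.7, 0.1]
width: 0.3
gripper_force: 0.0
```

Emit:
{"method": "send_rows", "body": {"series": [[0,[-0.13,-0.78,0],[0,0,-0.2]],[0,[-0.13,-0.78,0],[0,0,-0.2]],[0,[-0.13,-0.78,0],[0,0,-0.2]],[0,[-0.13,-0.78,0],[0,0,-0.2]],[0,[-0.13,-0.78,0],[0,0,-0.2]],[0,[-0.13,-0.78,0],[0,0,-0.2]],[0,[-0.13,-0.78,0],[0,0,-0.2]],[0,[-0.13,-0.78,0],[0,0,-0.2]]]}}

```text
clock: 12.25
eef_pos: [428.5, -138.8, 214.8]
tool_rot: [3.141, -0.001, 0.322]
force: [0.3, 0.8, 0.4]
width: 0.2
gripper_force: 0.0
```

Emit:
{"method": "send_rows", "body": {"series": [[0,[-0.13,-0.78,0],[0,0,-0.2]],[0,[-0.13,-0.78,0],[0,0,-0.2]],[0,[-0.13,-0.78,0],[0,0,-0.2]],[0,[-0.13,-0.78,0],[0,0,0]],[0,[-0.13,-0.4,0],[0,0,0]],[0,[0,0,0],[0,0,0]],[0,[0,0,0],[0,0,0]],[0,[0,0,0],[0,0,0]]]}}

```text
clock: 13.25
eef_pos: [390.5, -347.0, 214.6]
tool_rot: [-3.141, -0.0, 0.272]
force: [-0.8, -0.5, -0.2]
width: -0.1
gripper_force: 0.0
```

```bash
python3 - <<'E'
from h import *
w=grab('wrist','w3.png'); print(sensors.read_state()['eef_pos'],np.linalg.inv(w['world_to_cam'])[:3,3])
E
```

```text
[ 390.4879344  -347.13339139  214.64493939] [ 467.30616822 -326.03191873  339.37248857]
```

View pics/w3.png

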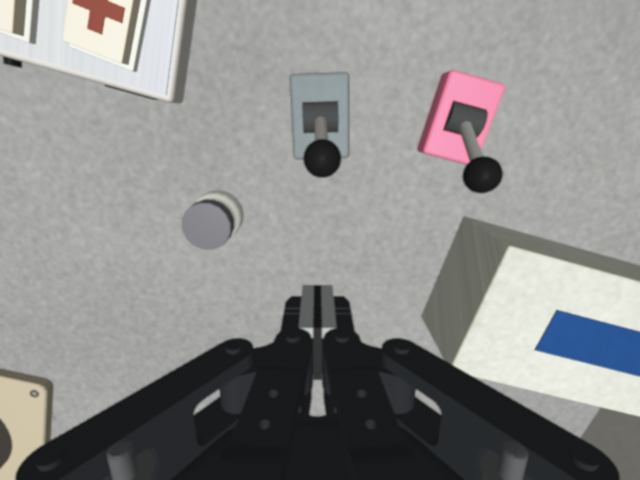

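The grey lever is straight ahead of the fingers: base at (320,115), knob at (322,158). The jar (210,222), the pink lever (482,174) and the white box (470,290) lie to the sides.

```bash
python3 - <<'E'
from h import *
w=load('wrist')
print('knob',onz(w,322,158,96).round(1),bydepth(w,322,158).round(1))
C=np.array([onz(w,*p,25) for p in((291,74),(348,72),(349,156),(294,158))]); print('base',C.round(1).tolist(),C.mean(0).round(1))
print('box',[bydepth(w,*p).round(1) for p in((512,252),(465,350),(500,300))],'jar',bydepth(w,208,225).round(1))
E
```

```text
knob [ 445.  -335.7   96. ] [ 446.3 -335.1  110.8]
base [[497.1, -295.3, 25.0], [511.2, -340.2, 25.0], [446.5, -361.1, 25.0], [431.8, -314.6, 25.0]] [ 471.7 -327.8   25. ]
box [array([ 415.6, -495.1,   90.7]), array([ 324.3, -495.1,   91.2]), array([ 375.5, -503.4,   91.2])] jar [ 359.7 -258.1   51.1]
```

Emit:
{"method": "send_rows", "body": {"series": [[0,[0.03,-0.1,-0.4],[0,0,0]],[0,[0,0,-0.6],[0,0,0]],[0,[0,0,-0.5],[0,0,0]],[0,[0,0,-0.3],[0,0,0]],[0,[0,0,-0.13],[0,0,0]],[0,[0,0,0],[0,0,0]],[0,[0,0,0],[0,0,0]],[0,[0,0,0],[0,0,0]]]}}

```text
clock: 14.3
eef_pos: [392.1, -354.8, 99.6]
tool_rot: [3.14, -0.001, 0.27]
force: [-0.1, -0.7, 0.6]
width: -0.1
gripper_force: 0.0
```

Emit:
{"method": "send_rows", "body": {"series": [[0,[0.1,0.03,0],[0,0,0]],[0,[0.1,0.03,0],[0,0,0]],[0,[0.1,0.03,0],[0,0,0]],[0,[0.1,0.03,0],[0,0,0]],[0,[0.1,0.03,0],[0,0,0]],[0,[0.1,0.03,0],[0,0,0]],[0,[0.1,0.03,0],[0,0,0]],[0,[0,0,0],[0,0,0]]]}}

```text
clock: 15.3
eef_pos: [434.4, -341.7, 98.8]
tool_rot: [3.141, -0.001, 0.271]
force: [-0.0, 1.0, -0.7]
width: 0.1
gripper_force: 0.0
```

Emit:
{"method": "send_rows", "body": {"series": [[0,[0.1,0.03,0],[0,0,0]],[0,[0.1,0.03,0],[0,0,0]],[0,[0.1,0.03,0],[0,0,0]],[0,[0.1,0.03,0],[0,0,0]],[0,[0.1,0.03,0],[0,0,0]],[0,[0.1,0.03,0],[0,0,0]],[0,[0.1,0.03,0],[0,0,0]],[0,[0,0,0],[0,0,0]]]}}

```text
clock: 16.3
eef_pos: [476.5, -329.0, 98.8]
tool_rot: [3.141, -0.001, 0.271]
force: [0.3, 0.2, -0.2]
width: 0.2
gripper_force: 0.0
```

```bash
python3 - <<'E'
from h import *
w=grab('wrist'); s=grab('scene'); st=sensors.read_state(); print(st['eef_pos'],st['force'])
a=cv2.resize(w['img'][60:360,200:440],(400,500)); b=cv2.resize(s['img'][120:220,220:300],(400,500),interpolation=cv2.INTER_CUBIC)
cv2.imwrite('pics/p1.png',cv2.cvtColor(np.hstack([a,b]),cv2.COLOR_RGB2BGR))
E
```

```text
[ 475.91606077 -329.27259762   98.87032569] [ 0.74794936 -0.66021362  0.23499185]
```

View pics/p1.png

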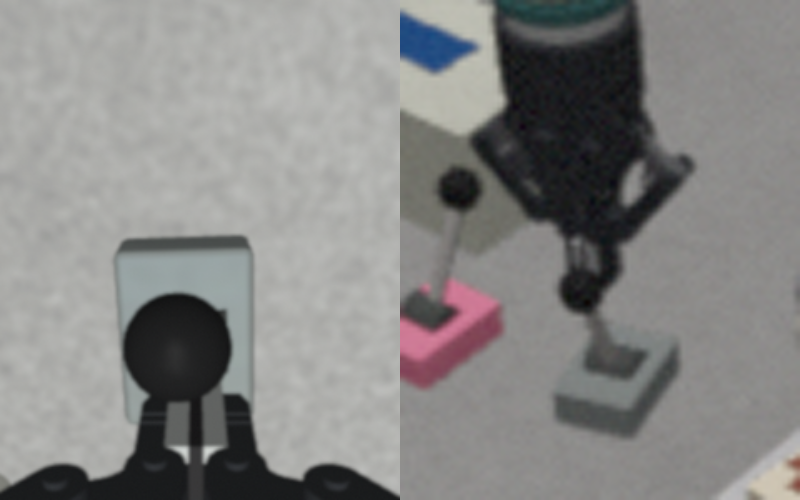

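The knob is past upright and sits in front of the fingers, crop pixel (178,347). I'll push on gently until the end stop shows in the force.

Emit:
{"method": "send_rows", "body": {"series": [[0,[0.05,0.016,0],[0,0,0]],[0,[0.05,0.016,0],[0,0,0]],[0,[0.03,0.01,0],[0,0,0]],[0,[0,0,0],[0,0,0]],[0,[0,0,0],[0,0,0]]]}}

```text
clock: 17.02
eef_pos: [483.7, -326.7, 98.9]
tool_rot: [3.141, -0.0, 0.27]
force: [-1.2, 0.3, -0.1]
width: 0.1
gripper_force: 0.0
```

Emit:
{"method": "send_rows", "body": {"series": [[0,[0.03,0.01,0],[0,0,0]],[0,[0,0,0],[0,0,0]],[0,[0,0,0],[0,0,0]]]}}

```text
clock: 17.4
eef_pos: [485.3, -326.2, 98.8]
tool_rot: [3.141, -0.0, 0.27]
force: [-0.2, 0.8, -0.7]
width: -0.1
gripper_force: 0.2
```

Emit:
{"method": "send_rows", "body": {"series": [[0,[0.03,0.01,0],[0,0,0]],[0,[0,0,0],[0,0,0]],[0,[0,0,0],[0,0,0]]]}}

```text
clock: 17.77
eef_pos: [486.0, -325.9, 98.7]
tool_rot: [-3.141, 0.001, 0.269]
force: [-4.5, -1.0, 0.4]
width: 0.0
gripper_force: 2.2
```

Emit:
{"method": "send_rows", "body": {"series": [[0,[0.03,0.01,0],[0,0,0]],[0,[0,0,0],[0,0,0]],[0,[0,0,0],[0,0,0]]]}}

```text
clock: 18.15
eef_pos: [486.3, -325.8, 98.6]
tool_rot: [-3.141, 0.004, 0.268]
force: [-8.0, -2.8, 1.3]
width: -0.3
gripper_force: 3.9
```

The lever is at its stop: force is rising and the tool no longer advances. Backing off and up.

Emit:
{"method": "send_rows", "body": {"series": [[0,[-0.2,-0.06,0],[0,0,0]],[0,[-0.5,-0.15,0],[0,0,0]],[0,[-0.5,-0.15,0],[0,0,0]],[0,[-0.3,-0.1,0.3],[0,0,0]],[0,[0,0,0.8],[0,0,0]],[0,[0,0,0.8],[0,0,0]],[0,[0,0,0.4],[0,0,0]],[0,[0,0,0],[0,0,0]]]}}

```text
clock: 19.15
eef_pos: [400.7, -353.3, 239.1]
tool_rot: [3.137, -0.005, 0.27]
force: [0.5, 0.7, -0.8]
width: -0.2
gripper_force: 0.0
```

Emit:
{"method": "send_rows", "body": {"series": [[0,[0,0,0],[0,0,0]],[0,[0,0,0],[0,0,0]],[0,[0,0,0],[0,0,0]],[0,[0,0,0],[0,0,0]]]}}

```text
clock: 19.65
eef_pos: [398.7, -352.5, 236.3]
tool_rot: [-3.141, 0.001, 0.27]
force: [-0.5, -0.3, 0.5]
width: -0.0
gripper_force: 0.0
```

```bash
python3 - <<'E'
from h import *
w=grab('wrist','w4.png'); st=sensors.read_state(); print(st['eef_pos'],st['force'])
m=(w['img'].max(2)<40).astype(np.uint8); m[200:]=0;m[:,:270]=0;m[:,370:]=0
c=max(cv2.findContours(m,0,1)[0],key=cv2.contourArea); (u,v),r=cv2.minEnclosingCircle(c); print(u,v,r)
k=onz(w,u,v,92)[:2]-[471.7,-327.8]; a=k@[.953,.3]; print(k,a,'joint',.5+np.arcsin(a/80))
E
```

```text
[ 398.75353034 -352.53154908  236.41556564] [ 0.24578671 -0.34596745  0.74985177]
308.0 67.5 18.927593231201172
[36.54335284 11.77775686] 38.35914231334364 joint 1.000072633140218
```

View pics/w4.png

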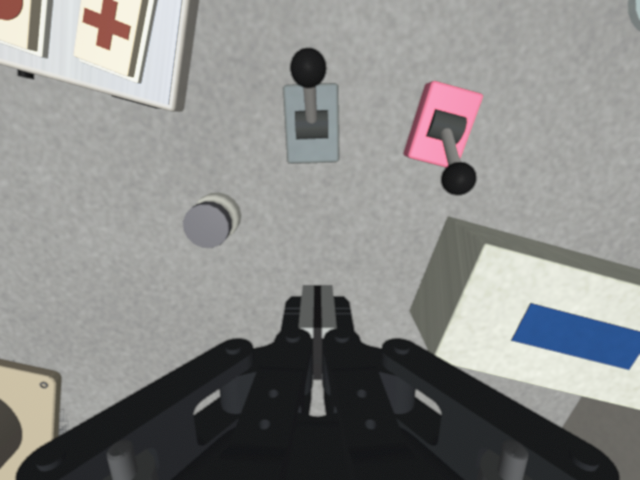

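The grey lever is fully over, with its knob at (308,67) and a measured joint angle of about 1.00. The pink lever and the jar are unmoved, and the arm is clear.

```bash
python3 -c "
from cell import ctrl
print(ctrl.finish_job())"
```

```text
the job is handed in; nothing more can be done
None
```

Job handed in at about 20 s of the 62 s: I held over the ring block and then over the empty pocket for more than 2 s each, pushed the grey call lever to its end stop (measured angle about 1.00), and moved the arm clear, touching only the lever.

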